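Hook up the sprung eye of the tension fixture

ROBOT

A 6-joint arm with a two-finger parallel gripper is mounted at the origin on a cart in front of the work surface, level with it; the furniture and walls round the work are solid. World frame = base frame: x ahead of the robot, y to its left, z up, the work surface at z = 0. Lengths are in m, angles in rad, forces in N, time in s.
With the tool pointing down it reaches from about 0.3 to 0.875 m from the base axis. Payload 6.4 kg.
Tool frame: the origin (TCP) lies midway between the tips of the shut fingers; the grasp point (between the pads) lies 19 mm behind it; z points along the fingers, y is the line along which they close (so a half turn about z gives the same grasp; the last joint's range is limited). The gripper opens to 85 mm and grips with 20 to 120 N. Pads are 22 mm wide; open, the fingers measure 114 mm over their backs; the gripper's body (76 mm by 85 mm) begins 54 mm behind the grasp point. The pads swing forward as they close: fully open they stand 13 mm farther back than shut.
Start: joints at [-1.419, 0.181, 1.607, -0, 1.354, -0.206], TCP at [0.201, -0.539, 0.231] pointing down, gripper open.
Joint ranges: [-2.99, 2.99], [-0.89, 2.07], [0.3, 2.58], [-1.14, 4.28], [0, 2.63], [-3.12, 3.12]. Speed limits (rad/s): [2.57, 2.57, 3.01, 3.14, 3.14, 3.14].

INTERFACE

Orientations are given as a unit quaternion [w, x, y, z].
In Python, from bench import ctrl gives the robot as it stands. The module is installed in compiled form; this text tells all that it offers.
- The arm moves only by the tool move_arm, never from a script. Its argument "plan" is one flat list of numbers, 6 for each row, row after row: the shift along the world's x, y, z in units of 50 mm (1.0 is 50 mm), then the turn, a rotation vector about the world's x, y, z in rad. A call has 1 to 10 rows; each row is the pose to reach, as a shift and turn from the pose commanded when the call began; what a row does not reach only later rows make up. A row lasts 1/8 s, in which the tool goes at most 62.5 mm and 10.7 degrees, less where a joint would pass 70% of its speed; a pose out of reach is approached as far as the arm can. A call with a gripper value outside its range is refused whole. "grip" is the finger opening in mm, from 0 to 85.4, set as the call begins (left out, the last holds). The fingers move at their own pace and stop on an object; the grip force is fixed at half the most. Time passes only in rows, so rows that repeat a pose let the fingers close. It gives the time, the measured TCP pose, the force, the opening and the grip force at its end, in the units of the state.
- ctrl.get_obs(): the state, without advancing time (a new reading comes with each control period).
- ctrl.camera(name): name is "scene" or "top" or "wrist"; returns a dict with "pixels" (420x560x3 uint8, red, green, blue), "fx", "fy", "cx", "cy" (pixels), "origin" and "attitude" of the camera in the world. Camera axes: x right, y down, z forward; pixel columns grow to the right and rows downward; lengths in m; the calibration is good to about 2 mm. A picture is of the moment at which its call begins. There is no depth.
- ctrl.hand_in(): hands the job in; it is judged then, once.
The state is a dict: "time_s": time; "q": joint angles; "dq": joint speeds; "joint_efforts": joint torques, N m; "eef_pos": TCP position; "eef_rot": TCP orientation; "wrist_force": force on the tool from outside, world axes, zero at the start; "torque": the same for the moment, N m; "opening": opening from 0.0 (shut) to 1.0 (fully open); "grasp_force": force on a finger pad.
Only numpy, scipy, OpenCV 4.12 (cv2) and the standard library are available. Lean on these libraries where they do the work, as an engineer would, in place of code of your own. Each camera call takes 0.05 s, during which the arm holds its last target. There are 200 camera calls.

TASK

Take the S-hook from its rest by the red grip, pass the free tip of one of its hooks through the slot in the yellow eye tab from behind, so that the tab's near strip lies in the hook, and pull the tab out against its spring. Lower the other hook over the anchor pin and let go, so that the S-hook lies level on the pin's shoulder and stays stretched tight between pin and tab. Feel for the tab gently (never load the tab or the pin with more than 15 N), do not overstretch the spring by pulling the tab out more than 24 mm, and leave the brass weight, the grey mouse and the tape where they are.

Things in the scene. Friction and masses are not known exactly. Their poses are not given: they have to be found in the camera images.
- s_hook: Loose steel S-hook of 5 mm round wire, 137 mm long, 0.12 kg, lying flat: z up, the S in its xy plane. Origin at the middle of its red square grip (54 mm along x, 14 x 14 mm; pinch across y at the middle). The straight shank runs along x through the origin. A half turn in yaw gives the same S: either end may go to the tab. 13 mm inside gap between shank and leg.
- bowl_a (a point): Centre of the half-circle bend at the S-hook's +x end (its x 57, y +9 mm). Wire centre line radius 9 mm, outermost wire at x 68.5 mm. From the bend a straight leg comes back at y = +18 mm to a round free tip at x = 42.5 mm.
- bowl_b (a point): Centre of the half-circle bend at the S-hook's -x end (its x -57, y -9 mm). The same shape turned half a turn: leg at y = -18 mm, free tip at x = -42.5 mm.
- hook_rest: Fixed grey plastic rest, 70 x 60 mm, base plate 6 mm thick, origin under its centre. Two forks at x = -22 and +22 mm (6 mm thick, tops at z 30.5 mm) hold the S-hook's grip in U notches, along the rest's x, wire centre 30.5 mm above the desk. Lift it straight up; the fingers go between the forks.
- fixture: Fixed tension fixture: aluminium base 210 x 100 x 12 mm, origin under its centre, x from anchor pin to eye tab, z up. A sprung carriage carries the yellow upright eye tab; both can be pulled 27 mm towards -x, no further: 4 N at first, 8 N at the end. Carriage and clamp stay below z = 41 mm, the blue spring housing (x 70 to 88 mm) below 42 mm; above that the space behind the tab is free.
- tab_zone (a point): Mid-range place of the slot's middle, on the rear face of the unpulled tab (fixture x 45, y 18, z 68 mm). The real slot is up to 10 mm to either side in fixture y: the tab is clamped anywhere there, NOT MEASURED, so feel for its edge; it does not yield to a sideways push under 50 N. Tab: plate 4 mm thick along x (rear face here), 31.5 mm wide, top at z 88 mm.
- slot_foot (a point): Mid-range place of the slot's lower end (fixture x 45, y 18, z 56 mm). The slot is upright, right through, 8 mm wide, z 56 to 80 mm. Its middle is 15.5 mm from the tab's free -y edge, leaving a strip 11.5 mm wide for the hook to hold: with the S-hook's shank touching that edge, its leg is in line with the slot.
- anchor_pin: Fixed steel anchor pin on the fixture at fixture x -86.5, y -9 mm (origin at its foot, z 12 mm): 16 mm thick up to a shoulder at fixture z 57.5 mm, above it an 8 mm pin with tapered end, up to z 68 mm. The S-hook spans pin and tab when the tab is pulled about 12 mm; pulled 20 mm it can be lowered freely over the pin, turning it in yaw to suit the tab's place.
- pin_seat (a point): Point on the pin's axis where the S-hook's wire centre lies, 2.5 mm above the shoulder (fixture x -86.5, y -9, z 60 mm). While the pulled S-hook is lowered, friction on the tab's strip (3 to 5 N) holds its tab end back, so that it may tip in the fingers: watch the pin-side bend come down.
- brass_weight: Bystander: brass calibration weight 26 mm wide, 30 mm tall, origin under its centre
- grey_mouse: Bystander: grey computer mouse, 108 x 55 x 37 mm, origin under its centre
- tape: Bystander: roll of black tape, 55 mm, 19 mm tall, origin under its centre
- carriage (a joint): How far the carriage with the eye tab is pulled out towards the anchor pin, in m: 0 at rest, end of travel 0.027; must stay under 0.024. The tab's rear face is at fixture x = 45 mm minus this. A tip that only pushes on the tab's back, not through the slot, pulls it 17 mm too far.

How it is judged:
By the outcome, as a careful person would: the job done as asked, in the order asked, and still so for the second after the job is handed in, with the robot touching nothing.
It also fails if it takes over 58 s, if anything falls off the work surface, if the arm or the gripper's body presses on something with over 40 N, if the wrist force passes 120 N, or if a joint passes its speed limit or range.

## Working session

There is one attempt and no reset: what is moved stays moved. The work goes in short steps, Python scripts to look and compute and a tool call to move; the robot and the scene stay as the last step left them, time stands still between calls to the robot, and variables do not carry over. Pictures are saved under pics/ and viewed, at most 10 in all, crops included, and the job is handed in when it is done.

Besides the shell and the picture viewer there is one more tool, called after "Call:" as name(argument=value, ...) on one line, values as JSON. move_arm: Moves the arm, as the interface text tells. Its arguments: {"type":"object","properties":{"plan":{"type":"array"},"grip":{"type":"number"}},"required":["plan"]}

```bash
mkdir -p pics; cat > h.py <<'E'
import numpy as np, cv2
from bench import ctrl
from scipy.spatial.transform import Rotation as R
def rot(a):
    a=np.array(a)
    return a if a.shape==(3,3) else R.from_quat(np.r_[a[1:],a[0]]).as_matrix()
def cam(n,f=None):
    c=ctrl.camera(n)
    if f: cv2.imwrite('pics/'+f,c['pixels'][:,:,::-1])
    return c
def ray(c,u,v,z):
    d=rot(c['attitude'])@np.array([(u-c['cx'])/c['fx'],(v-c['cy'])/c['fy'],1]); o=np.array(c['origin'])
    return o+d*(z-o[2])/d[2]
def proj(c,p):
    q=rot(c['attitude']).T@(np.array(p)-c['origin']); return np.array([c['cx']+c['fx']*q[0]/q[2],c['cy']+c['fy']*q[1]/q[2]])
E
python3 - <<'E'
from h import *
a=cam('top','top0.png');b=cam('scene','sc0.png')
for c in(a,b): print(c['fx'],c['fy'],c['cx'],c['cy'],c['origin'],c['attitude'])
print(ctrl.get_obs())
E
```

```text
456.4122768369263 456.4122768369263 281.724116810162 213.03706346865565 [ 0.34281104 -0.00334634  1.17575362] [ 0.04538712 -0.70481466  0.70582782 -0.05462038]
465.58709484950947 465.58709484950947 274.5057229920302 204.8087660928017 [0.00227731 0.63887118 1.02685764] [ 0.10945797 -0.30815423  0.88504628 -0.33128991]
{'time_s': 0.1, 'q': array([-1.41933978e+00,  1.81451720e-01,  1.60786481e+00, -4.12459712e-05,
        1.35378975e+00, -2.06306823e-01]), 'dq': array([-4.19838497e-05, -2.39168196e-03, -1.45646926e-03,  1.21282848e-03,
        8.18398698e-04,  1.19723394e-03]), 'joint_efforts': array([ 4.13442885e-04, -4.45876729e+01, -3.52236593e+01, -3.42351850e-04,
        4.14878625e-03, -1.58405108e-06]), 'eef_pos': array([ 0.20128112, -0.53811476,  0.23050356]), 'eef_rot': array([-7.57081571e-04,  9.84042214e-01,  1.77933548e-01,  6.24764106e-07]), 'wrist_force': array([0.64337163, 0.22202658, 0.10977011]), 'torque': array([-0.01463442,  0.02809095,  0.03577024]), 'grasp_force': 0.0, 'opening': 1.0010899033627418}
```

View pics/top0.png

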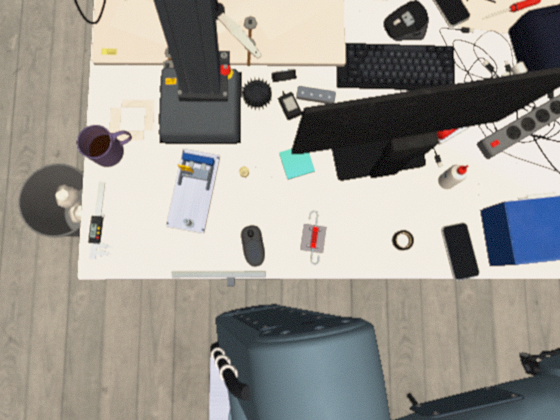

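View pics/sc0.png

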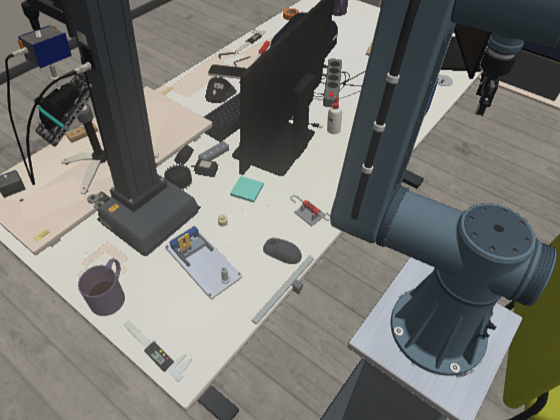

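The top view shows the fixture around (193,190) with its tab end towards the top, the S-hook on its rest at (314,237), the mouse at (252,245), the weight at (244,172) and the tape at (403,240). I'll enlarge these areas.

```bash
python3 - <<'E'
import cv2,numpy as np
t=cv2.imread('pics/top0.png');s=cv2.imread('pics/sc0.png')
L=cv2.INTER_CUBIC
a=cv2.resize(t[145:237,160:225],None,fx=6,fy=6,interpolation=L)
b=cv2.resize(t[207:267,290:340],None,fx=6,fy=6,interpolation=L)
o=np.zeros((552,700,3),np.uint8);o[:a.shape[0],:a.shape[1]]=a;o[:360,395:695]=b
cv2.imwrite('pics/z.png',o)
c=cv2.resize(s[220:300,160:245],None,fx=6,fy=6,interpolation=L)
cv2.imwrite('pics/z2.png',c)
E
```

```text
(no output)
```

View pics/z.png

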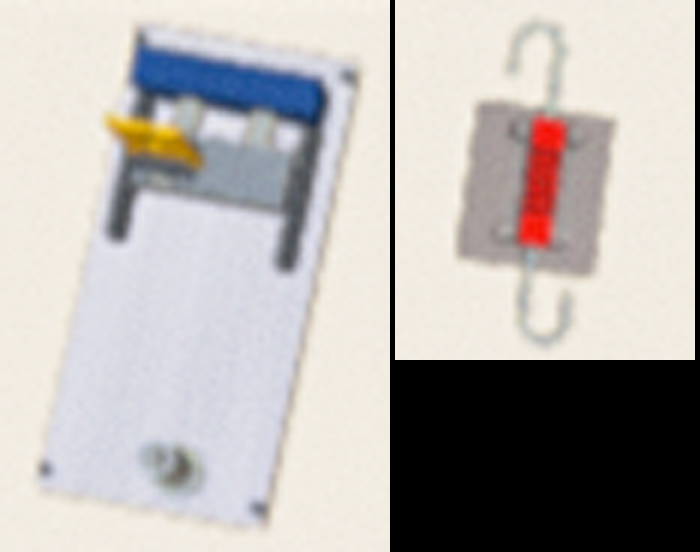

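View pics/z2.png

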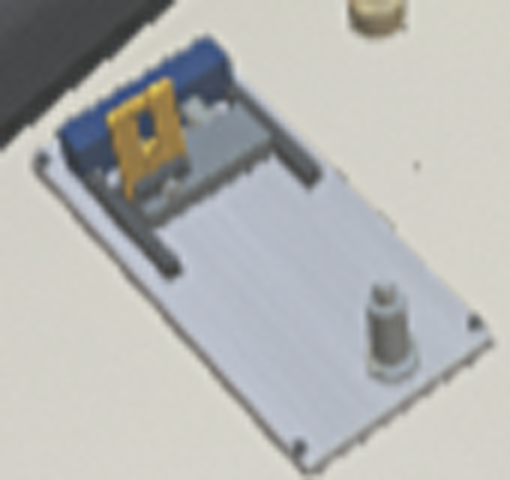

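The enlarged crops show these features in top-view pixels: fixture base corners at (182.5,149.2), (219.7,155.8), (203.7,232.5) and (166.7,226.2), and the red grip from (315.8,227) to (313.3,247.8). The tab is on the fixture's left (+y) side. The hook already has the orientation the job needs.

```bash
python3 - <<'E'
from h import *
c=cam('top');s=cam('scene')
P=[ray(c,*p,.012)[:2] for p in[(182.5,149.2),(219.7,155.8),(203.7,232.5),(166.7,226.2)]]
Q=[ray(s,p[0]/6+160,p[1]/6+220,.012)[:2] for p in[(40,160),(490,340),(308,472)]] # TL(tab,+y), BR, BL
print(np.round(P,4),np.round(Q,4))
M=np.array([[.105,.05],[.105,-.05],[-.105,-.05],[-.105,.05]])
for A,m in((P,M),(Q,M[[0,2,3]])):
    A=np.array(A);z=(A-A.mean(0));w=m-m.mean(0)
    th=np.arctan2((w[:,0]*z[:,1]-w[:,1]*z[:,0]).sum(),(w*z).sum())
    Rm=np.array([[np.cos(th),-np.sin(th)],[np.sin(th),np.cos(th)]]);o=A.mean(0)-Rm@m.mean(0)
    print('fix',o,np.degrees(th),'pin',o+Rm@[-.0865,-.009],'res',np.round((A-o-m@Rm.T)*1000,1).tolist())
g=[ray(c,*p,.034)[:2] for p in[(315.8,227),(313.3,247.8)]]
d=g[0]-g[1];print('grip',(g[0]+g[1])/2,np.degrees(np.arctan2(d[1],d[0])),np.linalg.norm(d))
l=[ray(c,*p,.006)[:2] for p in[(480/6-395/6+290,100/6+207),(460/6-395/6+290,258/6+207)]];d=l[0]-l[1];print(np.degrees(np.arctan2(d[1],d[0])))
r=[ray(c,(x-395)/6+290,y/6+207,.006)[:2] for x,y in[(480,100),(460,258),(615,120),(595,275)]];print('rest',np.mean(r,0))
o=ctrl.get_obs();T=rot(o['eef_rot']);print(T,o['eef_pos'])
w=cam('wrist');print(w['origin'],rot(w['attitude']))
E
```

```text
[[0.6778 0.2409]
 [0.6601 0.1433]
 [0.4585 0.1807]
 [0.4748 0.2754]] [[0.6693 0.2384]
 [0.4521 0.1845]
 [0.4691 0.2784]]
fix [0.56779577 0.21005597] -10.074078851535205 pin [0.4810551  0.21632542] res [[-2.2, -0.0], [-2.3, 0.8], [2.9, 1.5], [1.6, -2.2]]
fix [0.56121405 0.21053429] -11.326172135805876 pin [0.47463109 0.21869765] res [[-4.7, -0.6], [3.7, 2.4], [1.0, -1.8]]
grip [ 0.44378051 -0.10076276] -7.550494175742941 0.05279427559080718
-7.695975903265423
rest [ 0.44379686 -0.10106445]
[[ 9.36682731e-01  3.50179142e-01 -1.72989083e-04]
 [ 3.50179118e-01 -9.36682138e-01  1.07595449e-03]
 [ 2.14741036e-04 -1.06840516e-03 -9.99999406e-01]] [ 0.20131446 -0.53825692  0.23072572]
[ 0.2788535  -0.50992206  0.37322968] [[ 3.49972767e-01 -8.88006618e-01 -2.98267176e-01]
 [-9.36759809e-01 -3.31877555e-01 -1.11078118e-01]
 [-3.50077386e-04  3.18279019e-01 -9.47997016e-01]]
```

Call:
move_arm(plan=[0.5,0.9,0,0,0,-0.05,1.0,1.8,-0.2,0,0,-0.1,1.6,2.8,-0.4,0,0,-0.17,2.2,3.9,-0.6,0,0,-0.23,2.8,5.0,-0.8,0,0,-0.3,3.4,6.1,-1.0,0,0,-0.37,4.0,7.2,-1.2,0,0,-0.43,4.6,8.3,-1.4,0,0,-0.49,4.85,8.75,-1.4,0,0,-0.49,4.85,8.75,-1.4,0,0,-0.49], grip=50)

```text
time_s: 1.5
eef_pos: [0.4443, -0.0992, 0.1611]
eef_rot: [-0.0, 0.998, -0.064, -0.0]
wrist_force: [-0.5, -0.8, -0.5]
opening: 0.585
grasp_force: 0.0
```

```bash
python3 - <<'E'
from h import *
w=cam('wrist','w1.png');o=ctrl.get_obs();print(o['eef_pos'],rot(o['eef_rot'])[:,0],o['opening'])
print(w['origin'],proj(w,[.4438,-.1008,.0305]))
E
```

```text
[ 0.44398975 -0.10041166  0.1612043 ] [ 9.91623281e-01 -1.29163363e-01 -3.07135297e-04] 0.5825274130907755
[ 0.52637202 -0.10992815  0.30354977] [282.79136093 196.64681657]
```

View pics/w1.png

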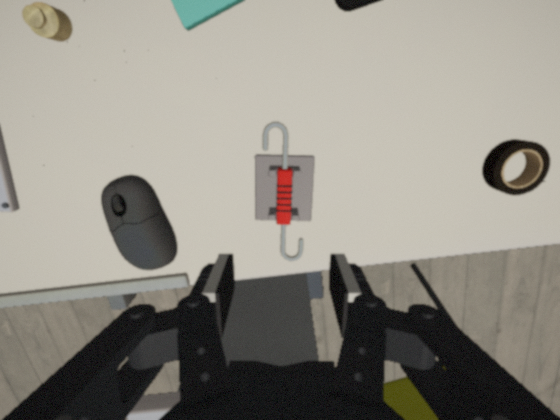

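The wrist view shows the red grip centred at (284.5,196), against a predicted (282.8,196.6). It is in line with the fingers and about 1 mm off in y. I'll descend and grip.

Call:
move_arm(plan=[0,-0.02,-0.8,0,0,0,0,-0.02,-1.6,0,0,0,0,-0.02,-2.3,0,0,0,0,-0.02,-2.9,0,0,0,0,-0.02,-2.9,0,0,0])

```text
time_s: 2.17
eef_pos: [0.4416, -0.1023, 0.0146]
eef_rot: [-0.001, 0.998, -0.067, -0.002]
wrist_force: [0.3, -0.1, 0.3]
opening: 0.587
grasp_force: 0.0
```

Call:
move_arm(plan=[0,0,0,0,0,0,0,0,0,0,0,0,0,0,0,0,0,0,0,0,0,0,0,0,0,0,0,0,0,0,0,0,0,0,0,0], grip=5)

```text
time_s: 2.92
eef_pos: [0.4451, -0.1025, 0.018]
eef_rot: [0.0, 0.998, -0.066, 0.001]
wrist_force: [-0.9, 0.7, 5.1]
opening: 0.144
grasp_force: 58.7
```

Call:
move_arm(plan=[0,0,0.3,0,0,0,0,0,1.0,0,0,0,0,0,1.9,0,0,0,0.3,0.8,2.6,0,0,-0.02,0.6,1.8,2.8,0,0,-0.05,0.9,2.8,2.8,0,0,-0.05,1.3,3.9,2.8,0,0,-0.05,1.7,5.0,2.8,0,0,-0.05,1.9,5.74,2.8,0,0,-0.05,1.9,5.74,2.8,0,0,-0.05])

```text
time_s: 4.18
eef_pos: [0.5391, 0.1874, 0.1576]
eef_rot: [-0.0, 0.996, -0.089, 0.001]
wrist_force: [0.3, -0.2, -2.1]
opening: 0.149
grasp_force: 59.3
```

```bash
cat >> h.py <<'E'
def st():
    o=ctrl.get_obs();T=rot(o['eef_rot']);print('t',o['time_s'],'p',np.round(o['eef_pos'],4),'yaw',round(np.degrees(np.arctan2(T[1,0],T[0,0])),2),'zax',np.round(T[:,2],3),'F',np.round(o['wrist_force'],1),'M',np.round(o['torque'],2))
    return np.array(o['eef_pos']),T
E
python3 - <<'E'
from h import *
st();w=cam('wrist','w2.png');t=cam('top','t2.png');s=cam('scene','s2.png')
a=w['pixels'][:,:,::-1]
b=cv2.resize(s['pixels'][190:310,140:260,::-1],(240,240),interpolation=2)
b2=cv2.resize(t['pixels'][140:240,150:240,::-1],(216,240),interpolation=2)
o=np.zeros((600,800,3),np.uint8);o[:420,:560]=a;o[:240,560:]=b;o[240:480,560:776]=b2
cv2.imwrite('pics/m2.png',o)
E
```

```text
t 4.175 p [0.5391 0.1874 0.1576] yaw -10.21 zax [ 0.002  0.    -1.   ] F [ 0.3 -0.2 -2.1] M [-0.04  0.06  0.  ]
```

View pics/m2.png

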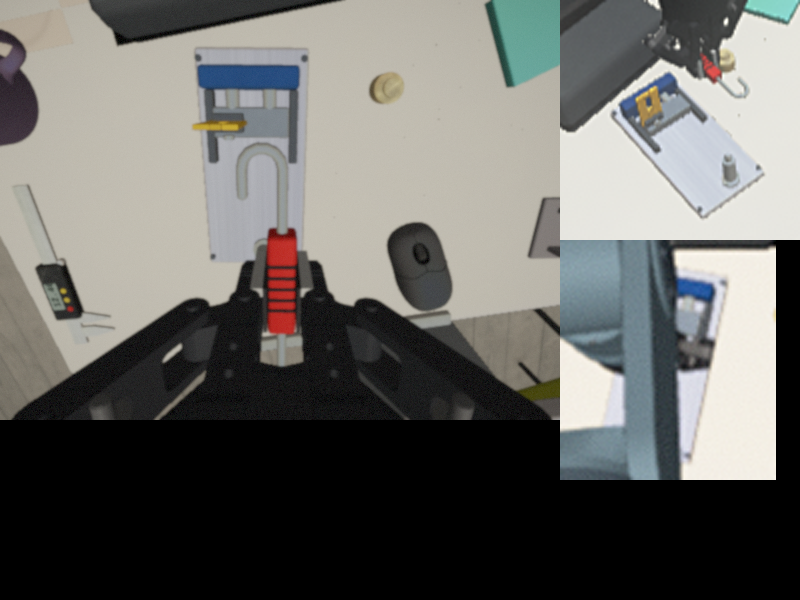

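The wrist view shows the hook in the fingers, with the bend's outer end at (262,143), the tip at (242,198), the shank at u=282 and the leg at u=242. The tab's top edge runs from (193,126) to (246,126), and the base's far corners are at (195,48) and (308,49).

```bash
cat > m.py <<'E'
from h import *
p,T=st();w=cam('wrist');img=w['pixels'].astype(int)
r,g,b=img[...,0],img[...,1],img[...,2]
m=((r>140)&(g>95)&(b<90)&(r-b>90)).astype(np.uint8); m[:, :150]=0; m[250:]=0; m[:,330:]=0
ys,xs=np.nonzero(m);print('yellow',xs.min(),xs.max(),ys.min(),ys.max())
for x in range(xs.min(),xs.max()+1,6): print(x,ys[xs==x].min(),ys[xs==x].max(),end='; ')
print()
k=((r>150)&(g<60)&(b<60));ys,xs=np.nonzero(k);print('red',xs.min(),xs.max(),ys.min(),ys.max())
print('corners TL,TR',[np.round(ray(w,*q,.012),4).tolist() for q in[(195,48),(308,49),(210,262)]])
E
python3 - <<'E'
from m import *
for d in(.0125,.0145,.0165):
    print(d,[np.round((T.T@(ray(w,*q,p[2]+d)-p))*1000,1).tolist()[:2] for q in[(262,143),(242,198),(282,190),(242,180),(282,230),(282,333)]])
cv2.imwrite('pics/c.png',cv2.resize(w['pixels'][40:160,180:320,::-1],None,fx=5,fy=5,interpolation=2))
E
```

```text
t 4.325 p [0.5386 0.1844 0.1569] yaw -10.43 zax [ 0. -0. -1.] F [ 0.1 -0.6 -2.5] M [0.02 0.   0.06]
yellow 188 233 122 130
188 125 128; 194 124 128; 200 124 129; 206 124 129; 212 124 129; 218 122 130; 224 124 130; 230 124 130; 
red 66 295 239 333
corners TL,TR [[0.6784, 0.2335, 0.012], [0.6601, 0.1383, 0.012], [0.4759, 0.2735, 0.012]]
0.0125 [[67.1, -8.0], [42.6, -17.6], [46.3, 0.5], [50.9, -17.2], [26.9, 0.5], [-32.5, 0.5]]
0.0145 [[67.3, -7.9], [43.2, -17.3], [46.9, 0.5], [51.4, -17.0], [27.7, 0.5], [-30.7, 0.5]]
0.0165 [[67.6, -7.8], [43.8, -17.0], [47.4, 0.5], [51.9, -16.7], [28.6, 0.5], [-28.9, 0.5]]
```

View pics/c.png

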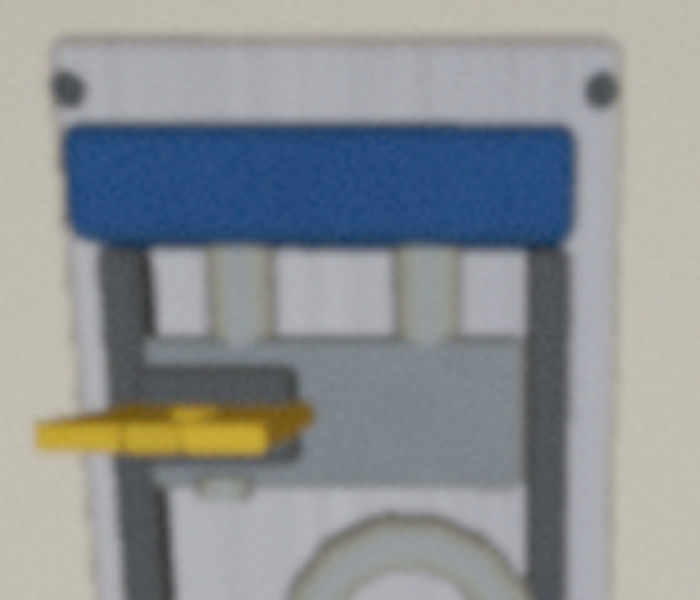

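The crop shows the base's far corners at (191,48) and (304,48.4), the left edge at (199.4,160), and the tab's top face from (187.6,127) to (233.6,128).

```bash
python3 - <<'E'
from h import *
p,T=st();w=cam('wrist')
A,B,C=[ray(w,*q,.012)[:2] for q in[(191,48),(304,48.4),(199.4,160)]]
print(A,B,C,np.linalg.norm(A-B)); e=lambda d:np.degrees(np.arctan2(d[1],d[0]))
print('yaw far',e(A-B)-90,'left',e(A-C))
# trace left base edge: rows, brightness/colour step
g=cv2.cvtColor(w['pixels'],cv2.COLOR_RGB2LAB).astype(float)[...,2]
L=[]
for v in range(60,256,6):
    x0=int(191+(v-48)*.075); row=cv2.GaussianBlur(g,(5,5),1)[v,x0-10:x0+11]; L.append((x0-10+np.argmin(np.diff(row))+.5,v))
L=np.array(L);P=np.array([ray(w,*q,.012)[:2] for q in L]);f=np.polyfit(P[:,0],P[:,1],1);rs=P[:,1]-np.polyval(f,P[:,0]);k=abs(rs)<.0015;f=np.polyfit(P[k,0],P[k,1],1)
print('edge yaw',np.degrees(np.arctan(f[0])),k.sum(),len(k),rs.std())
th=np.radians(-10.7)
for d in(-10.1,-10.7,-11.3):
    th=np.radians(d);Rm=np.array([[np.cos(th),-np.sin(th)],[np.sin(th),np.cos(th)]]);o=(A+B)/2-Rm@[.105,0]
    t=[np.round(Rm.T@(ray(w,*q,.088)[:2]-o)*1000,1).tolist() for q in[(187.6,130),(233.6,130.4),(187.6,125),(233.6,125)]]
    print(d,o,'pin',o+Rm@[-.0865,-.009],'tab',t)
E
```

```text
t 4.375 p [0.5387 0.184  0.1568] yaw -10.49 zax [ 0. -0. -1.] F [-0.1 -1.2 -0.6] M [ 0.04 -0.06 -0.06]
[0.67908545 0.23634671] [0.66115933 0.14120476] [0.58457671 0.25501599] 0.09681599711624773
yaw far -10.670264120858263 left -11.174355092523719
edge yaw -10.735026622666759 32 33 0.0009055965422405334
-10.1 [0.56674955 0.20718924] pin [0.48001173 0.21349793] tab [[43.0, 35.6], [42.5, 4.2], [46.3, 35.2], [46.1, 4.0]]
-10.7 [0.56694804 0.20827073] pin [0.48028104 0.21548737] tab [[42.6, 34.9], [42.5, 3.5], [45.9, 34.6], [46.0, 3.3]]
-11.3 [0.56715785 0.20935008] pin [0.48057117 0.21747389] tab [[42.3, 34.3], [42.4, 2.9], [45.6, 34.0], [46.0, 2.7]]
```

Call:
move_arm(plan=[0.4,0.15,0,0,0,0,0.86,0.31,0,0,0,0,0.86,0.31,-0.6,0,0,0,0.86,0.31,-1.2,0,0,0,0.86,0.31,-1.6,0,0,0,0.86,0.31,-1.93,0,0,0,0.86,0.31,-1.93,0,0,0,0.86,0.31,-1.93,0,0,0])

```text
time_s: 5.42
eef_pos: [0.5827, 0.2005, 0.0608]
eef_rot: [-0.0, 0.996, -0.091, 0.001]
wrist_force: [0.3, -0.0, -1.2]
opening: 0.147
grasp_force: 59.3
```

```bash
python3 - <<'E'
from h import *
p,T=st();w=cam('wrist');s=cam('scene')
o=np.zeros((420,800,3),np.uint8);o[:,:400]=w['pixels'][:,80:480,::-1]
o[:400,400:]=cv2.resize(s['pixels'][210:310,150:250,::-1],(400,400),interpolation=2)
cv2.imwrite('pics/m3.png',o)
E
```

```text
t 5.425 p [0.5827 0.2005 0.0608] yaw -10.44 zax [ 0.002  0.    -1.   ] F [ 0.3 -0.  -1.2] M [ 0.03 -0.02  0.06]
```

View pics/m3.png

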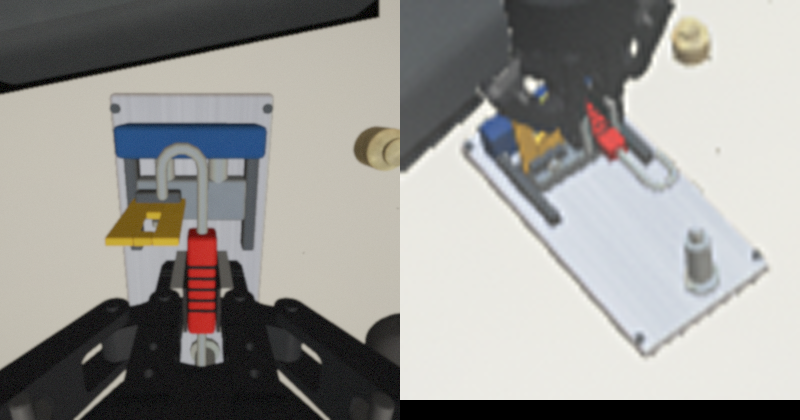

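The hook tip sits behind the tab at (162,195), and the slot is at (152,220), so the leg is about 6 mm short of it in y. Next I'll feel towards the tab's edge.

Call:
move_arm(plan=[0.007,0.035,0,0,0,0,0.013,0.07,0,0,0,0,0.013,0.07,0,0,0,0,0.013,0.07,0,0,0,0])

```text
time_s: 6.02
eef_pos: [0.5825, 0.204, 0.0598]
eef_rot: [0.0, 0.996, -0.091, 0.0]
wrist_force: [0.1, -0.1, -1.4]
opening: 0.147
grasp_force: 59.3
```

Call:
move_arm(plan=[0.002,0.01,0,0,0,0,0.004,0.02,0,0,0,0,0.004,0.02,0,0,0,0])

```text
time_s: 6.4
eef_pos: [0.5828, 0.2049, 0.0598]
eef_rot: [0.0, 0.996, -0.091, -0.0]
wrist_force: [-0.6, -0.2, -1.1]
opening: 0.146
grasp_force: 59.3
```

Call:
move_arm(plan=[0.002,0.01,0,0,0,0,0.004,0.02,0,0,0,0,0.004,0.02,0,0,0,0])

```text
time_s: 6.78
eef_pos: [0.583, 0.2059, 0.0598]
eef_rot: [-0.0, 0.996, -0.091, 0.0]
wrist_force: [-0.8, 0.1, -0.7]
opening: 0.148
grasp_force: 59.3
```

Call:
move_arm(plan=[0.002,0.01,0,0,0,0,0.002,0.01,0,0,0,0])

```text
time_s: 7.02
eef_pos: [0.583, 0.2064, 0.0598]
eef_rot: [0.0, 0.996, -0.091, -0.0]
wrist_force: [0.2, 0.8, -1.7]
opening: 0.145
grasp_force: 59.3
```

Call:
move_arm(plan=[0.002,0.01,0,0,0,0,0.002,0.01,0,0,0,0])

```text
time_s: 7.28
eef_pos: [0.5832, 0.2069, 0.0598]
eef_rot: [-0.0, 0.996, -0.091, 0.0]
wrist_force: [0.0, -0.1, -2.1]
opening: 0.15
grasp_force: 59.3
```

Call:
move_arm(plan=[0.002,0.01,0,0,0,0,0.002,0.01,0,0,0,0])

```text
time_s: 7.52
eef_pos: [0.5832, 0.2074, 0.0598]
eef_rot: [-0.0, 0.996, -0.091, 0.0]
wrist_force: [0.0, 0.5, -2.0]
opening: 0.147
grasp_force: 59.3
```

Call:
move_arm(plan=[0.002,0.01,0,0,0,0,0.002,0.01,0,0,0,0])

```text
time_s: 7.78
eef_pos: [0.5833, 0.2079, 0.0598]
eef_rot: [0.0, 0.996, -0.091, -0.0]
wrist_force: [0.2, -0.5, -1.2]
opening: 0.149
grasp_force: 59.3
```

Call:
move_arm(plan=[0.002,0.01,0,0,0,0,0.002,0.01,0,0,0,0])

```text
time_s: 8.02
eef_pos: [0.5834, 0.2082, 0.0597]
eef_rot: [0.0, 0.996, -0.091, -0.0]
wrist_force: [0.2, -2.8, -1.3]
opening: 0.148
grasp_force: 59.3
```

Fy shows contact. At this x the end of the red grip could be what touches the tab, rather than the shank. I'll back off 1 mm, draw back 6 mm and feel again.

Call:
move_arm(plan=[-0.004,-0.02,0,0,0,0,-0.06,-0.008,0,0,0,0,-0.122,0.002,0,0,0,0,-0.122,0.002,0,0,0,0])

```text
time_s: 8.52
eef_pos: [0.577, 0.2087, 0.0598]
eef_rot: [-0.0, 0.996, -0.091, -0.0]
wrist_force: [0.1, 0.2, -1.2]
opening: 0.147
grasp_force: 59.3
```

Call:
move_arm(plan=[0.004,0.02,0,0,0,0,0.004,0.02,0,0,0,0])

```text
time_s: 8.78
eef_pos: [0.5774, 0.2093, 0.0597]
eef_rot: [0.0, 0.996, -0.091, -0.0]
wrist_force: [-0.6, -1.5, -1.1]
opening: 0.146
grasp_force: 59.4
```

```bash
python3 - <<'E'
from h import *
p,T=st();w=cam('wrist')
cv2.imwrite('pics/c4.png',cv2.resize(w['pixels'][120:270,170:320,::-1],None,fx=4,fy=4,interpolation=2))
E
```

```text
t 8.775 p [0.5774 0.2093 0.0597] yaw -10.44 zax [-0.001 -0.    -1.   ] F [-0.6 -1.5 -1.1] M [-0.31  0.16 -0.  ]
```

View pics/c4.png

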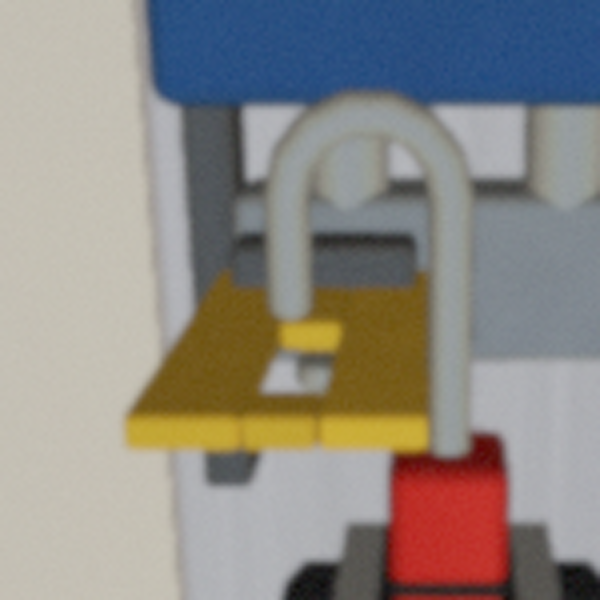

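The crop shows the shank touching the tab's -y edge at (432,420) and the leg tip at (290,310), in line with the slot at (300,370). It is the shank that touches, at the same fixture y as before. I'll back off 0.3 mm and draw the tip through.

Call:
move_arm(plan=[-0.001,-0.008,0,0,0,0,-0.05,0.001,0,0,0,0,-0.1,0.01,0,0,0,0,-0.15,0.02,0,0,0,0,-0.2,0.029,0,0,0,0,-0.24,0.037,0,0,0,0,-0.24,0.037,0,0,0,0])

```text
time_s: 9.7
eef_pos: [0.5652, 0.2114, 0.0597]
eef_rot: [0.0, 0.996, -0.091, -0.0]
wrist_force: [0.2, -1.7, -1.1]
opening: 0.146
grasp_force: 59.3
```

The tip has gone in about 5 mm past the rear face with no x force, so it is in the slot. I'll continue.

Call:
move_arm(plan=[-0.05,0.006,0,0,0,0,-0.1,0.015,0,0,0,0,-0.15,0.024,0,0,0,0,-0.2,0.034,0,0,0,0,-0.2,0.034,0,0,0,0])

```text
time_s: 10.32
eef_pos: [0.5552, 0.213, 0.0597]
eef_rot: [0.0, 0.996, -0.091, -0.0]
wrist_force: [0.2, -0.6, -1.8]
opening: 0.147
grasp_force: 59.3
```

Call:
move_arm(plan=[-0.03,0.006,0,0,0,0,-0.06,0.011,0,0,0,0,-0.09,0.017,0,0,0,0,-0.09,0.017,0,0,0,0])

```text
time_s: 10.82
eef_pos: [0.5518, 0.2136, 0.0601]
eef_rot: [0.0, 0.996, -0.091, 0.001]
wrist_force: [4.2, -3.6, -1.6]
opening: 0.148
grasp_force: 59.2
```

The tab is engaged, with Fx about 4 N. Now I'll pull about 19 mm.

Call:
move_arm(plan=[-0.06,0.011,0,0,0,0,-0.12,0.022,0,0,0,0,-0.18,0.034,0,0,0,0,-0.24,0.045,0,0,0,0,-0.3,0.056,0,0,0,0,-0.34,0.064,0,0,0,0,-0.37,0.07,0,0,0,0,-0.37,0.07,0,0,0,0,-0.37,0.07,0,0,0,0])

```text
time_s: 11.95
eef_pos: [0.534, 0.217, 0.0603]
eef_rot: [-0.0, 0.996, -0.091, 0.002]
wrist_force: [6.1, -4.2, -3.1]
opening: 0.151
grasp_force: 59.1
```

```bash
python3 - <<'E'
from h import *
p,T=st();w=cam('wrist');s=cam('scene');t=cam('top')
f=lambda i,a,b,c,d,z:cv2.resize(i['pixels'][a:b,c:d,::-1],z,interpolation=2)
o=np.zeros((600,800,3),np.uint8);o[:400,:400]=f(s,225,305,155,235,(400,400))
o[:400,400:]=f(w,100,300,160,360,(400,400));o[400:,:200]=f(t,150,240,150,240,(200,200))
cv2.imwrite('pics/m5.png',o)
E
```

```text
t 11.95 p [0.534  0.217  0.0603] yaw -10.47 zax [ 0.003 -0.    -1.   ] F [ 6.1 -4.2 -3.1] M [-0.63 -0.87 -0.17]
```

View pics/m5.png

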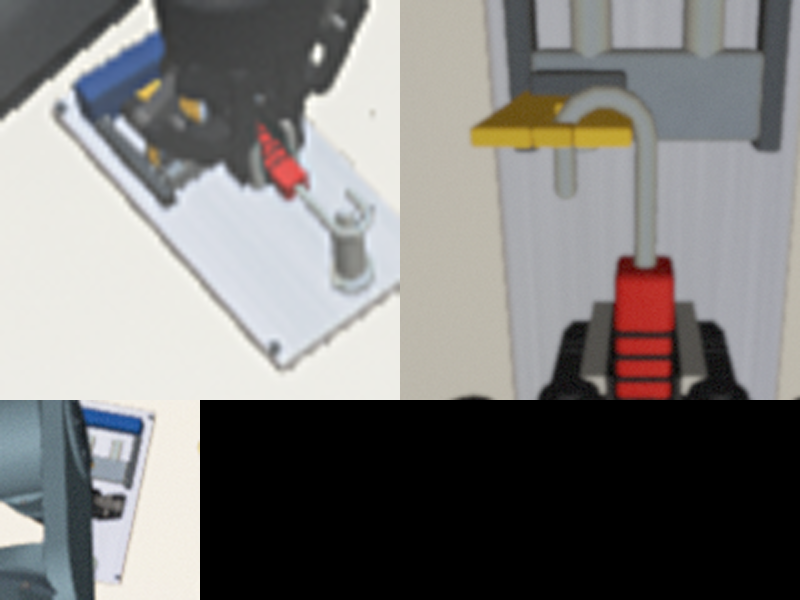

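The picture shows the tab's strip lying in the hook, with the leg through the slot and its tip at (565,190) in the right panel. On the scene side the pin-side bend is above the pin at about crop (345,215). That was my tenth view, so from here I measure numerically.

```bash
cat > fit.py <<'E'
from h import *
from scipy.ndimage import binary_dilation as bd
K=8
def wire(n=40):
    a=np.linspace(0,np.pi,n)
    xs=np.r_[np.linspace(30,57,20),57+9*np.sin(a),np.linspace(57,42.5,12)]
    ys=np.r_[np.zeros(20),9-9*np.cos(a),18*np.ones(12)]
    return -np.c_[xs,ys]/1000   # b end
def mask(c,pts,rad,box):
    u0,v0,W,H=box; m=np.zeros((H*K,W*K),np.uint8)
    P=np.array([proj(c,p) for p in pts]); f=c['fx']/np.linalg.norm(np.array(pts[0])-c['origin'])
    for (u,v),r in zip(P,rad): cv2.circle(m,(int((u-u0+.5)*K),int((v-v0+.5)*K)),max(1,int(r*f*K)),255,-1)
    return cv2.resize(m,(W,H),interpolation=cv2.INTER_AREA)/255.
def corr(m,d): m=m-m.mean();d=d-d.mean();return (m*d).sum()/np.sqrt((m*m).sum()*(d*d).sum())
def pinfit(c,img,x0):
    box=(205,250,40,45);g=img[250:295,205:245].astype(float).mean(2);best=[]
    def pts(x,y): return [(x,y,z) for z in np.arange(.018,.069,.001)]
    rad=[.008 if z<.0575 else .004 for z in np.arange(.018,.069,.001)]
    for dx in np.arange(-8,8.1,1):
        for dy in np.arange(-8,8.1,1): best.append((corr(mask(c,pts(x0[0]+dx/1e3,x0[1]+dy/1e3),rad,box),-g),x0[0]+dx/1e3,x0[1]+dy/1e3))
    return max(best)
E
python3 - <<'E'
from fit import *
p,T=st();s=cam('scene');a=cv2.imread('pics/sc0.png')[:,:,::-1].astype(float);b=s['pixels'].astype(float)
pf=pinfit(s,a,(.478,.216));print('pin',pf)
box=(205,250,40,45);d=abs(a-b).sum(2)[250:295,205:245];d=np.minimum(d,150)
ex=T[:2,0];ey=np.array([-ex[1],ex[0]]);W=wire();res=[]
for z in(.070,.073,.076):
  for dx in np.arange(-7,7.1,1):
    for dy in np.arange(-7,7.1,1):
      q=p[:2]+[dx/1e3,dy/1e3]
      m=mask(s,[np.r_[q+ex*w[0]+ey*w[1],z] for w in W],[.0025]*len(W),box);res.append((round(corr(m,d),3),z,dx,dy))
res.sort(reverse=True);print(res[:6])
for z in(.070,.073,.076): print(max(r for r in res if r[1]==z))
E
```

```text
t 12.1 p [0.534  0.2169 0.0603] yaw -10.47 zax [ 0.003 -0.    -1.   ] F [ 6.6 -5.3 -3.2] M [-0.61 -0.88 -0.26]
pin (np.float64(0.6835007078372198), np.float64(0.476), np.float64(0.221))
[(np.float64(0.068), 0.076, np.float64(7.0), np.float64(-6.0)), (np.float64(0.06), 0.076, np.float64(7.0), np.float64(-5.0)), (np.float64(0.059), 0.076, np.float64(6.0), np.float64(-6.0)), (np.float64(0.051), 0.076, np.float64(7.0), np.float64(-7.0)), (np.float64(0.051), 0.073, np.float64(7.0), np.float64(-7.0)), (np.float64(0.05), 0.076, np.float64(6.0), np.float64(-5.0))]
(np.float64(0.013), 0.07, np.float64(7.0), np.float64(-7.0))
(np.float64(0.051), 0.073, np.float64(7.0), np.float64(-7.0))
(np.float64(0.068), 0.076, np.float64(7.0), np.float64(-6.0))
```

```bash
python3 - <<'E'
from fit import *
p,T=st();s=cam('scene');a=cv2.imread('pics/sc0.png')[:,:,::-1].astype(float);b=s['pixels'].astype(float)
np.save('s5.npy',s['pixels'])
d=abs(a-b).sum(2)
print('cols 210..236');
for v in range(254,284): print(v,' '.join('%3d'%min(d[v,u],999) for u in range(210,237)))
ex=T[:2,0];ey=np.array([-ex[1],ex[0]])
for w in wire()[[0,19,24,29,34,39,44,49,54,59,71]]: print(np.round(w*1e3,1),np.round(proj(s,np.r_[p[:2]+ex*w[0]+ey*w[1],.0735]),1))
print(proj(s,[.476,.221,.068]))
E
```

```text
t 12.15 p [0.534  0.2169 0.0603] yaw -10.47 zax [ 0.003 -0.    -1.   ] F [ 6.4 -4.5 -4.2] M [-0.66 -0.89 -0.21]
cols 210..236
254 267 278 276 155 237  76 106 104  93  92  94  95  87  82  77  75  79  80  80  81  79  75  80  80  78  80  78
255 226 237 286 218 122  74 109 101  92  95  94  97  99  97  83  79  81  81  78  81  80  81  81  78  80  77  77
256 212 231 242 203  83 111 108 101  94  89  94  92  95  96  98  85  80  75  77  78  80  80  79  81  81  82  80
257 242 227 250 235 115 106 109  93  93  95  91  94  92  91  96  99  77  76  78  78  78  79  79  75  79  78  82
258 234 252 254 259 218  53 103 106  99  92  96  92  94  94  95 103  80  75  80  78  83  77  77  80  77  80  80
259 255 251 251 254 263 201  44 101  95  93  93  90  95  92  95  95  89  82  75  80  77  79  77  82  80  79  76
260 237 253 253 251 261 229 104 102 107  92  98  92  96  93  95  95  97  92  79  79  80  82  79  82  81  76  79
261 279 239 256 241 208 236 120 102 106  96  92  94  97  94  97 102 100  98  92  81  75  82  76  79  79  83  80
262 222 283 230 222  48  21 125 100 101  96  92  95  94  99  63  85  98  92  9
[... 2015 characters left out ...]
89  85  95  93  98 102 102 100  86
281  99  93  98  94  97  93  96  97  94  93  93  87  90  86  87  87  89  91  89  90  99 101  95 101  93  80  92
282  93  97 103  96  95  95  98  98  92  92  95  96  73  70  83  84  81  78  79 102  95  97 101  85  72  87 100
283  99  98  97  95  99  98  97  96  98  95  97  94  94  81  81  82  83  93  99  96 102  87  84  87  90 100  80
[-30.  -0.] [214.2 262.1]
[-57.  -0.] [220.8 269.1]
[-59.9  -0.5] [221.7 269.8]
[-63.   -2.3] [223.1 270.2]
[-65.1  -5.1] [224.6 270.1]
[-66.   -8.6] [226.  269.5]
[-65.4 -12.2] [227.  268.6]
[-63.5 -15.2] [227.5 267.4]
[-60.5 -17.3] [227.4 266.1]
[-57. -18.] [226.8 265. ]
[-42.5 -18. ] [223.2 261.3]
[223.38311422 269.10095225]
```

```bash
cat > hf.py <<'E'
from fit import *
def hookfit(s,p,T,zs,rng=6,dyaws=(0,)):
    b=s['pixels'].astype(float).sum(2);u0,v0,W_,H=211,256,24,20
    g=b[v0:v0+H,u0:u0+W_]; base=np.median(b[258:268,229:236]) if 0 else np.median(g); d=np.minimum(abs(g-base),120)
    wt=np.ones_like(d);wt[16:,9:18]=0;wt[:9,:5]=0
    W=wire();res=[]
    for z in zs:
     for y in dyaws:
      e=R.from_euler('z',y,degrees=True).as_matrix()[:2,:2]@T[:2,0];ex=e/np.linalg.norm(e);ey=np.array([-ex[1],ex[0]])
      for dx in np.arange(-rng,rng+.1,1):
       for dy in np.arange(-rng,rng+.1,1):
        q=p[:2]+[dx/1e3,dy/1e3]
        m=mask(s,[np.r_[q+ex*w[0]+ey*w[1],z] for w in W],[.0025]*len(W),(u0,v0,W_,H))
        k=wt>0;res.append((round(float(corr(m[k],d[k])),3),z,y,dx,dy))
    return sorted(res,reverse=True)
E
python3 - <<'E'
from hf import *
p,T=st();s=cam('scene')
r=hookfit(s,p,T,(.070,.0735,.077));print(r[:4])
for z in(.070,.0735,.077): print([x for x in r if x[1]==z][0])
b=s['pixels'].astype(int).sum(2)
for v in range(260,276): print(v,b[v,211:235].tolist())
E
```

```text
t 12.2 p [0.534  0.217  0.0603] yaw -10.47 zax [ 0.003 -0.    -1.   ] F [ 6.1 -3.6 -3.2] M [-0.66 -0.88 -0.17]
[(0.68, 0.0735, 0, np.float64(-1.0), np.float64(2.0)), (0.676, 0.07, 0, np.float64(2.0), np.float64(0.0)), (0.674, 0.0735, 0, np.float64(-2.0), np.float64(2.0)), (0.673, 0.0735, 0, np.float64(0.0), np.float64(2.0))]
(0.676, 0.07, 0, np.float64(2.0), np.float64(0.0))
(0.68, 0.0735, 0, np.float64(-1.0), np.float64(2.0))
(0.672, 0.077, 0, np.float64(-2.0), np.float64(3.0))
260 [412, 411, 402, 386, 337, 465, 668, 663, 656, 661, 659, 656, 653, 649, 648, 659, 674, 699, 702, 701, 700, 700, 701, 703]
261 [367, 407, 371, 348, 321, 438, 674, 666, 657, 656, 660, 660, 657, 653, 649, 651, 657, 673, 699, 703, 703, 703, 702, 703]
262 [279, 330, 342, 504, 541, 430, 659, 664, 661, 656, 657, 661, 662, 626, 644, 650, 653, 655, 670, 702, 704, 702, 703, 703]
263 [280, 257, 305, 475, 582, 585, 662, 665, 660, 660, 657, 661, 663, 515, 590, 625, 652, 655, 655, 670, 702, 702, 703, 703]
264 [481, 325, 427, 582, 513, 591, 624, 653, 657, 661, 662, 665, 659, 526, 505, 585, 624, 653, 655, 660, 692, 701, 7
[... 683 characters left out ...]
 476, 528, 541, 480, 502, 523, 536, 598, 572, 647, 667, 670, 658, 655, 655]
271 [668, 663, 660, 658, 656, 653, 654, 665, 668, 606, 424, 496, 538, 558, 564, 555, 521, 640, 674, 669, 669, 666, 658, 658]
272 [663, 666, 663, 658, 658, 656, 649, 653, 672, 667, 407, 364, 408, 438, 420, 451, 476, 674, 673, 667, 667, 669, 665, 659]
273 [663, 667, 668, 662, 661, 660, 652, 651, 662, 677, 467, 321, 330, 371, 370, 402, 443, 677, 672, 665, 668, 669, 670, 667]
274 [663, 663, 666, 668, 661, 659, 658, 658, 659, 668, 495, 324, 337, 382, 400, 405, 429, 667, 672, 666, 665, 665, 666, 668]
275 [658, 662, 663, 668, 667, 660, 660, 658, 663, 662, 495, 323, 340, 384, 406, 412, 421, 603, 669, 666, 665, 666, 668, 669]
```

Measured against the scene image, the pin lies between shank and leg to within 1 mm, with about 6 mm of play along the hook. I'll ease 0.5 mm sideways and start lowering.

Call:
move_arm(plan=[-0.002,-0.01,0,0,0,0,-0.002,-0.01,-0.03,0,0,0,-0.002,-0.01,-0.06,0,0,0,-0.002,-0.01,-0.06,0,0,0])

```text
time_s: 12.75
eef_pos: [0.5355, 0.2167, 0.0587]
eef_rot: [-0.0, 0.996, -0.091, 0.003]
wrist_force: [6.0, -4.2, 4.0]
opening: 0.148
grasp_force: 59.9
```

Call:
move_arm(plan=[0,0,-0.03,0,0,0,0,0,-0.06,0,0,0,0,0,-0.06,0,0,0])

```text
time_s: 13.12
eef_pos: [0.5363, 0.2167, 0.0564]
eef_rot: [-0.001, 0.996, -0.091, 0.004]
wrist_force: [5.5, -5.0, 5.3]
opening: 0.154
grasp_force: 60.3
```

```bash
python3 - <<'E'
from hf import *
p,T=st();print(T[:,0]);s=cam('scene')
b=s['pixels'].astype(int).sum(2)
for v in range(260,276): print(v,b[v,211:233].tolist())
ex=T[:2,0];ey=np.array([-ex[1],ex[0]])
for z in(.066,.070,.074):
  print(z,[np.round(proj(s,np.r_[p[:2]+ex*w[0]/1e3+ey*w[1]/1e3,z]),1).tolist() for w in[(-57,0),(-66,-9),(-57,-18),(-42.5,-18)]])
E
```

```text
t 13.125 p [0.5363 0.2167 0.0564] yaw -10.47 zax [ 0.008  0.    -1.   ] F [ 5.5 -5.   5.3] M [-0.82 -1.37 -0.29]
[ 0.98331951 -0.18171533  0.00789232]
260 [409, 408, 396, 389, 425, 669, 669, 657, 656, 656, 660, 656, 648, 648, 648, 659, 674, 702, 705, 703, 703, 701]
261 [412, 403, 391, 335, 326, 590, 671, 664, 655, 656, 660, 661, 658, 651, 646, 648, 656, 673, 701, 705, 703, 703]
262 [364, 365, 362, 442, 349, 544, 662, 665, 661, 658, 656, 662, 661, 628, 651, 651, 652, 655, 673, 699, 706, 703]
263 [284, 299, 338, 543, 555, 569, 656, 658, 662, 660, 660, 662, 622, 590, 630, 652, 652, 649, 658, 670, 702, 705]
264 [297, 288, 419, 500, 573, 635, 658, 658, 656, 660, 664, 659, 568, 511, 588, 634, 653, 652, 651, 656, 691, 704]
265 [464, 413, 608, 605, 510, 591, 628, 656, 655, 656, 665, 669, 630, 465, 518, 593, 627, 650, 653, 652, 672, 693]
266 [621, 600, 671, 671, 599, 486, 575, 628, 655, 656, 665, 671, 651, 591, 477, 536, 588, 590, 650, 650, 656, 672]
267 [662, 659, 660, 666, 656, 503, 480, 578, 633, 661, 661, 565, 606, 618, 495, 469, 566, 595, 659, 656, 652, 655]
268 [661, 655, 654, 657, 664,
[... 402 characters left out ...]
44, 536, 667, 670, 669, 668]
272 [665, 666, 662, 658, 656, 657, 653, 661, 668, 613, 436, 463, 523, 576, 531, 484, 493, 631, 673, 669, 670, 669]
273 [662, 666, 668, 663, 659, 659, 658, 653, 668, 674, 464, 348, 394, 448, 438, 406, 442, 674, 674, 666, 666, 669]
274 [663, 666, 670, 667, 661, 659, 657, 657, 659, 670, 486, 322, 336, 380, 401, 406, 429, 671, 675, 664, 666, 668]
275 [660, 662, 666, 667, 665, 659, 660, 659, 660, 665, 496, 327, 338, 377, 404, 411, 421, 605, 671, 665, 665, 666]
0.066 [[220.5, 270.3], [225.7, 270.6], [226.4, 266.2], [222.8, 262.4]]
0.07 [[220.3, 269.4], [225.6, 269.7], [226.3, 265.3], [222.7, 261.5]]
0.074 [[220.2, 268.5], [225.5, 268.8], [226.1, 264.4], [222.5, 260.6]]
```

The moment change puts the upward force about 58 mm ahead, so it is friction at the tab and not contact with the pin. I'll keep lowering and hold the pull.

Call:
move_arm(plan=[-0.02,0.003,-0.03,0,0,0,-0.03,0.005,-0.06,0,0,0,-0.03,0.005,-0.06,0,0,0])

```text
time_s: 13.55
eef_pos: [0.5352, 0.2169, 0.0536]
eef_rot: [-0.001, 0.996, -0.091, 0.004]
wrist_force: [5.7, -4.9, 5.2]
opening: 0.148
grasp_force: 60.3
```

Call:
move_arm(plan=[-0.01,0.002,-0.03,0,0,0,-0.01,0.002,-0.06,0,0,0,-0.01,0.002,-0.06,0,0,0])

```text
time_s: 13.92
eef_pos: [0.5347, 0.217, 0.0506]
eef_rot: [-0.001, 0.996, -0.091, 0.004]
wrist_force: [5.9, -5.3, 4.6]
opening: 0.148
grasp_force: 60.3
```

```bash
python3 - <<'E'
from hf import *
p,T=st();print(T[:,0]);s=cam('scene')
b=s['pixels'].astype(int).sum(2)
for v in range(261,277): print(v,b[v,211:233].tolist())
E
```

```text
t 13.925 p [0.5347 0.217  0.0506] yaw -10.48 zax [ 0.009  0.    -1.   ] F [ 5.9 -5.3  4.6] M [-0.83 -1.43 -0.26]
[ 0.98329368 -0.18182025  0.00865632]
261 [417, 407, 399, 401, 452, 563, 672, 665, 659, 655, 662, 665, 655, 654, 651, 651, 660, 672, 702, 706, 703, 703]
262 [415, 412, 406, 391, 378, 464, 667, 668, 663, 660, 656, 662, 663, 658, 654, 648, 652, 657, 673, 703, 705, 706]
263 [372, 418, 405, 349, 349, 398, 662, 665, 661, 664, 657, 661, 666, 661, 659, 657, 649, 655, 656, 674, 705, 705]
264 [287, 358, 336, 396, 576, 456, 660, 663, 656, 660, 661, 661, 664, 599, 649, 659, 658, 651, 653, 659, 692, 704]
265 [287, 274, 299, 408, 601, 583, 667, 659, 651, 660, 665, 670, 660, 540, 600, 622, 658, 657, 655, 654, 672, 693]
266 [486, 300, 429, 591, 499, 580, 657, 661, 656, 656, 663, 666, 648, 484, 536, 587, 607, 654, 655, 654, 659, 673]
267 [636, 482, 609, 669, 509, 489, 594, 636, 661, 662, 658, 568, 601, 540, 435, 551, 578, 590, 663, 658, 654, 656]
268 [667, 627, 662, 667, 622, 526, 501, 588, 634, 665, 640, 439, 478, 524, 459, 492, 554, 581, 668, 664, 655, 656]
269 [666, 661, 663, 660, 661,
[... 190 characters left out ...]
 671, 662]
271 [670, 663, 660, 659, 661, 660, 654, 602, 491, 545, 580, 534, 529, 556, 564, 531, 458, 579, 552, 674, 674, 669]
272 [665, 668, 666, 661, 660, 660, 659, 657, 607, 510, 555, 575, 543, 514, 476, 498, 551, 575, 546, 669, 674, 672]
273 [664, 666, 669, 664, 662, 660, 657, 661, 661, 619, 509, 533, 574, 562, 544, 561, 557, 550, 627, 673, 672, 672]
274 [664, 666, 670, 668, 663, 660, 661, 661, 662, 665, 488, 384, 456, 485, 499, 476, 478, 623, 674, 672, 668, 670]
275 [660, 663, 666, 669, 668, 660, 659, 659, 663, 667, 488, 318, 345, 388, 415, 405, 422, 601, 672, 669, 662, 669]
276 [656, 662, 666, 667, 671, 667, 662, 660, 670, 673, 530, 330, 334, 377, 401, 412, 416, 545, 644, 666, 669, 667]
```

The bend has come down around the pin, with its lower edge moving from row 271 to row 274, and friction is steady. About 4 mm remain.

Call:
move_arm(plan=[0,0,-0.03,0,0,0,0,0,-0.05,0,0,0,0,0,-0.05,0,0,0])

```text
time_s: 14.35
eef_pos: [0.5348, 0.217, 0.0483]
eef_rot: [-0.001, 0.996, -0.091, 0.004]
wrist_force: [6.7, -5.6, 6.5]
opening: 0.149
grasp_force: 60.5
```

```bash
python3 - <<'E'
from h import *
st()
E
```

```text
t 14.35 p [0.5348 0.217  0.0483] yaw -10.47 zax [ 0.009  0.    -1.   ] F [ 6.7 -5.6  6.5] M [-0.87 -1.28 -0.25]
```

The added upward force now acts on the pin side, so the pin-side bend is touching the shoulder. I'll pitch the tab end down slightly about the pin while lowering.

Call:
move_arm(plan=[0,0,-0.01,0.0016,0.0085,0,0,0,-0.02,0.003,0.017,0,0,0,-0.02,0.003,0.017,0])

```text
time_s: 14.72
eef_pos: [0.5347, 0.217, 0.0473]
eef_rot: [-0.001, 0.996, -0.091, -0.004]
wrist_force: [5.8, -4.3, 8.0]
opening: 0.15
grasp_force: 60.6
```

```bash
python3 - <<'E'
from h import *
p,T=st();s=cam('scene')
b=s['pixels'].astype(int).sum(2)
for v in range(266,278): print(v,b[v,211:233].tolist())
E
```

```text
t 14.725 p [0.5347 0.217  0.0473] yaw -10.47 zax [-0.008  0.003 -1.   ] F [ 5.8 -4.3  8. ] M [-0.85 -1.19 -0.25]
266 [406, 280, 301, 434, 544, 554, 609, 658, 657, 657, 665, 668, 644, 526, 584, 620, 671, 662, 655, 649, 659, 671]
267 [612, 418, 429, 582, 505, 543, 576, 585, 657, 663, 661, 565, 599, 545, 481, 597, 636, 670, 659, 654, 654, 658]
268 [671, 614, 615, 666, 606, 512, 545, 579, 632, 665, 642, 441, 479, 520, 477, 504, 590, 653, 668, 663, 658, 653]
269 [667, 664, 666, 664, 658, 612, 522, 563, 595, 612, 602, 429, 372, 444, 472, 467, 493, 598, 618, 670, 661, 655]
270 [662, 665, 661, 658, 661, 659, 614, 531, 563, 597, 535, 485, 373, 420, 496, 544, 420, 583, 597, 671, 671, 658]
271 [668, 666, 661, 661, 656, 659, 657, 614, 503, 577, 608, 574, 525, 554, 570, 523, 409, 587, 582, 670, 672, 671]
272 [666, 668, 663, 661, 661, 658, 660, 657, 601, 511, 598, 544, 486, 498, 476, 453, 530, 591, 590, 668, 671, 671]
273 [666, 670, 667, 663, 659, 659, 660, 658, 659, 614, 547, 546, 562, 601, 561, 545, 579, 589, 644, 669, 669, 669]
274 [666, 666, 670, 668, 661, 660, 663, 657, 662, 664, 500, 434, 529, 580, 573, 525, 473, 635, 674, 669, 668, 667]
275 [660, 662, 666, 672, 667, 661, 660, 661, 665, 663, 487, 330, 390, 416, 453, 437, 412, 601, 670, 669, 667, 666]
276 [656, 661, 664, 667, 669, 666, 659, 661, 665, 671, 532, 323, 333, 359, 402, 414, 412, 544, 644, 666, 664, 665]
277 [658, 658, 665, 665, 666, 669, 666, 662, 668, 674, 557, 330, 331, 374, 403, 412, 408, 502, 606, 663, 664, 664]
```

The bend rests on the shoulder and the TCP height matches a level hook. I'll ease towards the tab until the pin takes the pull.

Call:
move_arm(plan=[0.03,-0.005,0,0,0,0,0.06,-0.011,0,0,0,0,0.06,-0.011,0,0,0,0])

```text
time_s: 15.15
eef_pos: [0.5371, 0.2165, 0.0471]
eef_rot: [-0.001, 0.996, -0.091, -0.005]
wrist_force: [4.9, -4.8, 7.5]
opening: 0.149
grasp_force: 60.6
```

Call:
move_arm(plan=[0.02,-0.004,0,0,0,0,0.04,-0.007,0,0,0,0,0.04,-0.007,0,0,0,0])

```text
time_s: 15.52
eef_pos: [0.5387, 0.2161, 0.0469]
eef_rot: [-0.001, 0.996, -0.091, -0.005]
wrist_force: [4.0, -4.2, 8.0]
opening: 0.147
grasp_force: 60.6
```

Call:
move_arm(plan=[0.02,-0.004,0,0,0,0,0.04,-0.007,0,0,0,0,0.04,-0.007,0,0,0,0])

```text
time_s: 15.9
eef_pos: [0.5405, 0.2158, 0.0469]
eef_rot: [-0.001, 0.996, -0.091, -0.006]
wrist_force: [2.7, -4.6, 9.6]
opening: 0.147
grasp_force: 60.7
```

Call:
move_arm(plan=[0.02,-0.004,0,0,0,0,0.03,-0.006,0,0,0,0,0.03,-0.006,0,0,0,0])

```text
time_s: 16.27
eef_pos: [0.5417, 0.2156, 0.0468]
eef_rot: [-0.001, 0.996, -0.091, -0.006]
wrist_force: [2.1, -5.2, 8.9]
opening: 0.15
grasp_force: 60.7
```

```bash
python3 - <<'E'
from h import *
p,T=st();s=cam('scene')
b=s['pixels'].astype(int).sum(2)
for v in range(264,278): print(v,b[v,211:233].tolist())
E
```

```text
t 16.275 p [0.5417 0.2156 0.0468] yaw -10.46 zax [-0.011  0.003 -1.   ] F [ 2.1 -5.2  8.9] M [-0.77 -0.52 -0.26]
264 [288, 328, 525, 560, 626, 657, 661, 652, 656, 663, 657, 522, 580, 594, 607, 652, 654, 650, 651, 657, 692, 704]
265 [378, 454, 482, 529, 588, 619, 659, 657, 651, 660, 667, 619, 528, 564, 600, 607, 658, 651, 649, 652, 672, 692]
266 [604, 629, 603, 488, 533, 581, 607, 652, 655, 656, 667, 667, 596, 491, 577, 631, 667, 659, 653, 650, 657, 671]
267 [663, 667, 659, 598, 490, 539, 575, 586, 657, 661, 661, 570, 599, 542, 475, 611, 641, 664, 658, 652, 648, 656]
268 [662, 661, 658, 657, 601, 506, 543, 580, 626, 660, 640, 440, 477, 512, 362, 583, 636, 669, 667, 659, 654, 654]
269 [661, 659, 657, 659, 655, 609, 517, 558, 600, 608, 606, 429, 376, 428, 371, 593, 638, 670, 668, 669, 658, 655]
270 [663, 660, 659, 658, 659, 659, 608, 531, 566, 609, 587, 491, 370, 382, 481, 591, 551, 668, 670, 666, 667, 655]
271 [668, 661, 660, 657, 659, 659, 658, 613, 507, 563, 592, 574, 596, 542, 574, 568, 528, 671, 668, 669, 672, 667]
272 [667, 662, 662, 658, 658, 658, 656, 656, 605, 513, 525, 551, 612, 549, 498, 463, 491, 676, 672, 667, 669, 665]
273 [666, 663, 666, 663, 660, 657, 658, 655, 662, 619, 490, 390, 420, 434, 409, 403, 445, 674, 671, 665, 669, 669]
274 [665, 664, 667, 667, 659, 660, 660, 659, 661, 668, 487, 318, 330, 376, 402, 402, 428, 669, 673, 666, 665, 667]
275 [661, 663, 668, 669, 665, 660, 660, 659, 662, 666, 491, 324, 338, 382, 407, 413, 423, 604, 668, 665, 666, 667]
276 [657, 660, 664, 667, 667, 663, 660, 662, 667, 670, 532, 335, 338, 375, 406, 413, 411, 546, 643, 663, 661, 666]
277 [655, 656, 662, 663, 666, 668, 662, 660, 667, 670, 555, 334, 336, 379, 406, 415, 413, 500, 607, 662, 662, 664]
```

Call:
move_arm(plan=[0.02,-0.004,0,0,0,0,0.02,-0.004,0,0,0,0])

```text
time_s: 16.58
eef_pos: [0.5426, 0.2154, 0.0468]
eef_rot: [-0.001, 0.996, -0.091, -0.006]
wrist_force: [2.2, -3.5, 8.7]
opening: 0.149
grasp_force: 60.8
```

Call:
move_arm(plan=[0.01,-0.002,0,0,0,0,0.01,-0.002,0,0,0,0])

```text
time_s: 16.82
eef_pos: [0.5427, 0.2154, 0.0466]
eef_rot: [-0.001, 0.996, -0.091, -0.006]
wrist_force: [1.7, -5.0, 9.4]
opening: 0.147
grasp_force: 60.8
```

```bash
python3 - <<'E'
from h import *
p,T=st()
# hook slip check: wire centres in wrist image now vs at first hold
def meas(img):
    g=img.astype(float).sum(2);out=[]
    for v in(170,180,190,205,215): out.append(g[v,225:300].astype(int).tolist())
    return out
w=cam('wrist')['pixels'];a=cv2.imread('pics/w2.png')[:,:,::-1]
for v in (176,188,210): print(v,'then',a[v,232:294].astype(int).sum(1).tolist(),'\n now',w[v,232:294].astype(int).sum(1).tolist())
for u in(262,): print('col then',a[134:160,u].astype(int).sum(1).tolist(),'now',w[134:160,u].astype(int).sum(1).tolist())
E
```

```text
t 16.825 p [0.5427 0.2154 0.0466] yaw -10.46 zax [-0.013  0.003 -1.   ] F [ 1.7 -5.   9.4] M [-0.65 -0.28 -0.27]
176 then [522, 520, 514, 477, 423, 409, 427, 441, 452, 461, 467, 455, 435, 417, 418, 454, 502, 520, 532, 537, 536, 539, 530, 531, 528, 528, 527, 523, 528, 517, 518, 519, 528, 527, 524, 518, 520, 522, 525, 531, 528, 529, 525, 511, 462, 394, 385, 418, 452, 459, 460, 460, 450, 438, 424, 434, 469, 512, 527, 522, 528, 519] 
 now [401, 393, 395, 400, 396, 393, 396, 384, 375, 349, 373, 404, 417, 424, 415, 422, 416, 426, 426, 420, 420, 426, 417, 417, 419, 416, 418, 419, 417, 418, 418, 423, 418, 422, 415, 421, 421, 423, 420, 420, 410, 408, 406, 415, 439, 422, 367, 388, 426, 445, 455, 452, 449, 442, 438, 424, 426, 450, 490, 502, 507, 505]
188 then [522, 520, 511, 492, 442, 409, 415, 442, 450, 467, 464, 459, 442, 423, 418, 435, 494, 525, 529, 539, 531, 530, 528, 534, 523, 520, 521, 521, 528, 514, 515, 518, 526, 529, 523, 521, 519, 518, 522, 525, 525, 522, 522, 510, 457, 394, 387, 428, 441, 466, 463, 463, 452, 444, 422, 417, 457, 504, 523, 532, 527, 517] 
 now [534, 530, 527, 517, 490
[... 498 characters left out ...]
22, 520, 519, 506, 468, 401, 395, 431, 448, 459, 465, 458, 449, 444, 431, 459, 495, 522, 525, 530, 525, 522] 
 now [534, 528, 528, 529, 524, 528, 523, 524, 525, 525, 525, 524, 521, 524, 517, 517, 515, 514, 516, 519, 515, 520, 522, 528, 522, 525, 528, 529, 525, 519, 518, 523, 513, 523, 523, 521, 527, 531, 527, 526, 526, 529, 513, 503, 475, 402, 373, 401, 425, 454, 457, 452, 453, 439, 429, 421, 463, 505, 518, 522, 528, 518]
col then [398, 397, 400, 449, 505, 522, 525, 498, 444, 364, 359, 396, 429, 451, 462, 461, 462, 458, 448, 448, 476, 512, 530, 521, 526, 530] now [371, 349, 264, 198, 159, 220, 243, 253, 263, 294, 355, 404, 430, 442, 452, 448, 457, 453, 435, 391, 320, 242, 219, 223, 238, 226]
```

The wrist check shows the hook has not slipped in the fingers: its separation was 40.2 px and is now 40.1 px. Its tilt therefore equals the tool's, 0.75° with the tab end down. I'll take that out and then release.

Call:
move_arm(plan=[0.005,-0.001,0.008,-0.0012,-0.007,0,0.005,-0.001,0.016,-0.0024,-0.013,0,0.005,-0.001,0.016,-0.0024,-0.013,0])

```text
time_s: 17.25
eef_pos: [0.5428, 0.2154, 0.0468]
eef_rot: [-0.0, 0.996, -0.091, 0.0]
wrist_force: [4.0, -4.2, 5.7]
opening: 0.15
grasp_force: 60.2
```

```bash
python3 - <<'E'
from h import *
st()
E
```

```text
t 17.25 p [0.5428 0.2154 0.0468] yaw -10.46 zax [ 0.     0.001 -1.   ] F [ 4.  -4.2  5.7] M [-0.55 -0.47 -0.25]
```

Call:
move_arm(plan=[0,0,0,0,0,0,0,0,0,0,0,0,0,0,0,0,0,0,0,0,0,0,0,0], grip=36)

```text
time_s: 17.75
eef_pos: [0.5403, 0.2155, 0.0448]
eef_rot: [-0.0, 0.996, -0.091, -0.002]
wrist_force: [0.3, 0.9, -0.5]
opening: 0.424
grasp_force: 0.0
```

```bash
python3 - <<'E'
from h import *
p,T=st();s=cam('scene')
b=s['pixels'].astype(int).sum(2)
for v in range(264,276): print(v,b[v,211:233].tolist())
w=cam('wrist')['pixels']
for v in (188,210): print(v,w[v,232:300].astype(int).sum(1).tolist())
r=w.astype(int);k=(r[...,0]>150)&(r[...,1]<60)&(r[...,2]<60);k[:,:200]=0;ys,xs=np.nonzero(k);print('red',xs.min(),xs.max(),ys.min(),ys.max())
E
```

```text
t 17.75 p [0.5403 0.2155 0.0448] yaw -10.43 zax [-0.005  0.001 -1.   ] F [ 0.3  0.9 -0.5] M [0.01 0.01 0.02]
264 [295, 445, 512, 548, 635, 662, 660, 651, 656, 666, 660, 528, 549, 556, 635, 657, 655, 649, 652, 660, 691, 704]
265 [404, 587, 479, 514, 587, 618, 656, 659, 653, 659, 669, 615, 522, 561, 597, 611, 658, 653, 649, 652, 672, 693]
266 [606, 666, 603, 480, 527, 581, 618, 657, 657, 656, 669, 666, 594, 525, 567, 628, 669, 661, 651, 651, 658, 671]
267 [665, 667, 661, 602, 485, 536, 581, 601, 651, 664, 660, 570, 600, 558, 480, 597, 623, 668, 660, 654, 651, 658]
268 [660, 659, 659, 656, 602, 498, 543, 579, 570, 661, 640, 439, 475, 514, 411, 574, 584, 668, 669, 658, 653, 652]
269 [662, 660, 659, 658, 657, 604, 517, 551, 566, 628, 609, 427, 374, 447, 470, 585, 581, 668, 668, 668, 658, 656]
270 [664, 662, 659, 660, 659, 656, 607, 528, 565, 611, 564, 461, 354, 477, 562, 575, 586, 672, 670, 669, 666, 658]
271 [668, 665, 660, 659, 659, 659, 658, 611, 494, 552, 570, 569, 532, 572, 556, 449, 550, 675, 672, 669, 670, 665]
272 [667, 666, 665, 660, 661, 658, 657, 658, 602, 549, 456, 478, 491, 4
[... 398 characters left out ...]
 526, 521, 496, 452, 399, 414, 437, 453, 459, 461, 453, 445, 424, 407, 440, 491, 522, 528, 524, 527, 528, 527, 529, 525, 529, 529, 522, 526, 520, 523, 522, 523, 529, 526, 535, 532, 532, 534, 533, 522, 517, 522, 510, 476, 413, 381, 395, 432, 450, 459, 461, 449, 441, 437, 432, 450, 494, 519, 521, 527, 517, 523, 514, 520, 526, 525, 518]
210 [528, 524, 530, 529, 526, 522, 531, 527, 521, 527, 530, 525, 521, 517, 512, 518, 511, 523, 523, 520, 519, 522, 523, 526, 531, 526, 529, 525, 519, 523, 519, 524, 520, 520, 526, 528, 526, 530, 527, 527, 530, 521, 518, 505, 470, 399, 381, 403, 440, 460, 457, 458, 450, 446, 432, 431, 475, 508, 522, 525, 523, 518, 517, 511, 524, 519, 524, 524]
red 268 295 235 331
```

The arm carries no force any more, and the hook stays in place and tight. I'll withdraw straight up and check the final state.

Call:
move_arm(plan=[0,0,0.2,0,0,0,0,0,0.6,0,0,0,0,0,1.2,0,0,0,0,0,2.0,0,0,0,-0.8,-0.8,3.0,0,0,0,-1.6,-1.8,3.0,0,0,0,-2.2,-2.8,3.0,0,0,0,-2.2,-3.8,3.0,0,0,0,-2.2,-4.8,3.0,0,0,0,-2.2,-4.8,3.0,0,0,0])

```text
time_s: 19.1
eef_pos: [0.4313, -0.0277, 0.197]
eef_rot: [0.001, 0.996, -0.094, -0.0]
wrist_force: [-0.6, 0.4, 0.1]
opening: 0.419
grasp_force: 0.0
```

```bash
cat > fin.py <<'E'
from fit import *
from scipy.optimize import minimize
st();s=cam('scene','fin.png');t=cam('top','fint.png')
def full():
    b=wire();a=-b[::-1];return np.r_[a,np.c_[np.linspace(.03,-.03,40),np.zeros(40)],b]
F=full()
for n,c in(('scene',s),('top',t)):
    img=c['pixels'].astype(float);red=(img[...,0]>130)&(img[...,1]<90)&(img[...,2]<90)
    l,k,stt,cen=cv2.connectedComponentsWithStats(red.astype(np.uint8))
    q=proj(c,[.541,.2155,.06]);j=1+np.argmin(np.linalg.norm(cen[1:]-q,axis=1)+1000*(stt[1:,4]<15));ys,xs=np.nonzero(k==j)
    pts=np.c_[xs,ys].astype(float);m=pts.mean(0);uu,ss,vt=np.linalg.svd(pts-m);print(n,'red',m,'pred',q,'n',len(pts),'axis',np.degrees(np.arctan2(vt[0,1],vt[0,0]))%180)
    e=np.array([.9834,-.1817,0])
    for pit in(-4,-2,0,2,4):
        d=np.array([e[0]*np.cos(np.radians(pit)),e[1]*np.cos(np.radians(pit)),np.sin(np.radians(pit))])*.027;a=proj(c,np.array([.541,.2155,.06])+d)-proj(c,np.array([.541,.2155,.06])-d);print('  pitch',pit,round(np.degrees(np.arctan2(a[1],a[0]))%180,2),np.round(np.linalg.norm(a),2))
E
python3 fin.py
```

```text
t 19.1 p [ 0.4313 -0.0277  0.197 ] yaw -10.75 zax [-0.001 -0.001 -1.   ] F [-0.6  0.4  0.1] M [-0.   -0.01  0.03]
scene red [205.08888889 254.24444444] pred [205.82115865 255.69521368] n 45 axis 40.0871160609155
  pitch -4 45.17 17.77
  pitch -2 45.96 18.16
  pitch 0 46.71 18.54
  pitch 2 47.44 18.89
  pitch 4 48.14 19.23
top red [186.63366337 196.46534653] pred [187.29153709 197.40800573] n 101 axis 103.49905619507
  pitch -4 103.06 21.37
  pitch -2 102.6 21.51
  pitch 0 102.15 21.62
  pitch 2 101.7 21.71
  pitch 4 101.25 21.77
```

```bash
cat > fin2.py <<'E'
from fit import *
from scipy.optimize import differential_evolution
st();s=cam('scene');t=cam('top')
b=wire();W=np.r_[-b[::-1],b];Z=[]
G=np.c_[np.linspace(.03,-.03,40),np.zeros(40)];W=np.r_[W,G];rad=np.r_[[.0025]*(len(b)*2),[.0065]*40]
def prep(c,f,box):
    u,v,w,h=box;a=cv2.imread(f)[v:v+h,u:u+w,::-1].astype(float);d=abs(a-c['pixels'][v:v+h,u:u+w]).sum(2);return np.minimum(d,120)
bs,bt=(180,230,55,48),(165,160,45,75)
ds,dt=prep(s,'pics/sc0.png',bs),prep(t,'pics/top0.png',bt)
print('bg',np.median(ds),np.median(dt))
def P(x,y,z,yaw,pit):
    M=R.from_euler('ZY',[yaw,-pit],degrees=True).as_matrix();return np.array([x,y,z])/1e3+np.c_[W,np.zeros(len(W))]@M.T
def sc(q):
    x,y,z,yaw,pit,du,dv=q
    p=P(x,y,z,yaw,pit);c2=dict(t);c2['cx']+=du;c2['cy']+=dv
    return -corr(mask(s,p,rad,bs),ds)-corr(mask(c2,p,rad,bt),dt)
r=differential_evolution(sc,[(533,549),(208,223),(56,64),(-13,-8),(-8,8),(-2,2),(-2,2)],maxiter=40,popsize=8,seed=1,polish=False)
print(np.round(r.x,2),r.fun)
for pit in(-6,-4,-2,0,2,4,6):
    q=r.x.copy();q[4]=pit;print(pit,round(sc(q),4))
E
time python3 fin2.py
```

```text
t 19.2 p [ 0.431  -0.0248  0.1962] yaw -10.54 zax [-0.002  0.001 -1.   ] F [0.1 0.2 0.2] M [ 0.04 -0.04 -0.06]
bg 78.0 10.0
[547.26 217.26  62.24 -12.52   7.66   0.59  -0.77] -0.855382592251228
-6 -0.7576
-4 -0.7659
-2 -0.7765
0 -0.7942
2 -0.8146
4 -0.8368
6 -0.8496
real	0m16.107s
user	0m15.276s
sys	0m0.196s
```

That fit is too coarse because the lighting differs between the images. I'll take a stereo pair of the grip with the wrist camera instead.

Call:
move_arm(plan=[0.3,1.0,0,0,0,0,0.6,2.0,0,0,0,0,1.0,3.0,-0.5,0,0,0,1.26,3.98,-1.3,0,0,0,1.26,3.98,-1.3,0,0,0,1.26,3.98,-1.3,0,0,0,1.26,3.98,-1.3,0,0,0])

```text
time_s: 20.18
eef_pos: [0.4944, 0.1741, 0.1315]
eef_rot: [-0.0, 0.996, -0.091, -0.001]
wrist_force: [0.3, -0.3, -0.1]
opening: 0.422
grasp_force: 0.0
```

```bash
cat > ster.py <<'E'
from h import *
import sys,pickle
p,T=st();w=cam('wrist');i=w['pixels'].astype(int)
k=(i[...,0]-i[...,1]>60)&(i[...,0]-i[...,2]>60);n,l,S,c=cv2.connectedComponentsWithStats(cv2.morphologyEx(k.astype(np.uint8),cv2.MORPH_CLOSE,np.ones((9,9))))
q=proj(w,[.542,.2155,.06]);j=1+np.argmax(S[1:,4]);print('pred',q,S[j],c[j])
cv2.imwrite(f'pics/st{sys.argv[1]}.png',w['pixels'][:,:,::-1]);pickle.dump((w,l==j),open(f'st{sys.argv[1]}.pkl','wb'))
E
python3 ster.py B
```

```text
t 20.175 p [0.4944 0.1741 0.1315] yaw -10.45 zax [-0.002  0.001 -1.   ] F [ 0.3 -0.3 -0.1] M [ 0.06 -0.01  0.01]
pred [212.45044656 167.73585896] [ 200  130   24   75 1498] [212.32777036 166.23431242]
```

Call:
move_arm(plan=[0.1,0.5,0,0,0,0,0.18,1.0,0,0,0,0,0.27,1.5,0,0,0,0,0.36,1.96,0,0,0,0,0.36,1.96,0,0,0,0,0.36,1.96,0,0,0,0])

```text
time_s: 20.98
eef_pos: [0.5119, 0.2714, 0.1307]
eef_rot: [-0.0, 0.996, -0.091, -0.002]
wrist_force: [0.1, -0.3, 0.3]
opening: 0.426
grasp_force: 0.0
```

```bash
python3 ster.py A
```

```text
t 20.975 p [0.5119 0.2714 0.1307] yaw -10.49 zax [-0.003  0.    -1.   ] F [ 0.1 -0.3  0.3] M [-0.05  0.02 -0.03]
pred [350.02515264 167.25877311] [ 340  129   25   76 1484] [351.54177898 165.75471698]
```

```bash
python3 - <<'E'
from h import *
import pickle
def line(f):
    w,m=pickle.load(open(f,'rb'));vs=range(135,200);u=[np.nonzero(m[v])[0].mean() for v in vs];f=np.polyfit(vs,u,1);return w,f,np.std(np.polyval(f,vs)-u)
def dr(w,u,v): return rot(w['attitude'])@np.array([(u-w['cx'])/w['fx'],(v-w['cy'])/w['fy'],1])
A,fa,ea=line('stA.pkl');B,fb,eb=line('stB.pkl');print(ea,eb)
n=np.cross(dr(A,np.polyval(fa,130),130),dr(A,np.polyval(fa,204),204))
X=[]
for v in(130,204):
    d=dr(B,np.polyval(fb,v),v);o=np.array(B['origin']);X.append(o+d*(n@(np.array(A['origin'])-o))/(n@d))
d=X[0]-X[1];print(np.round(X,4),np.linalg.norm(d),'pitch',np.degrees(np.arctan2(d[2],np.hypot(*d[:2]))),'yaw',np.degrees(np.arctan2(d[1],d[0])))
# tab position: yellow top face in B view
for w in(A,B):
    i=w['pixels'].astype(int);k=(i[...,0]>130)&(i[...,2]<90)&(i[...,0]-i[...,2]>80)&(i[...,1]>85);ys,xs=np.nonzero(k);print('yellow',xs.min(),xs.max(),ys.min(),ys.max())
E
```

```text
0.20617158884090564 0.18664206624700855
[[0.568  0.2098 0.0616]
 [0.5158 0.2202 0.0627]] 0.05319206071246478 pitch -1.1522012200495269 yaw -11.305341187801279
yellow 111 364 68 283
yellow 12 216 69 283
```

The stereo pair shows the hook level to about 1° at about the seat height, and the arm clear of everything. I'll hand in.

```bash
python3 -c "
from bench import ctrl
print(ctrl.hand_in())"
```

```text
the job is handed in; nothing more can be done
None
```

I handed the job in at about 21 s of the 58 s: the S-hook is hooked through the tab's slot and over the anchor pin, level to about 1° by stereo measurement, and it stayed put after release. The tab was pulled about 19–20 mm at most and now sits at roughly 12 mm; I did not check the bystanders again at the end, and the hand-in returned no verdict.

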